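# Hold the tester pen on the marked test point

## Robot

A 6-joint arm with a two-finger parallel gripper is mounted at the origin on a cart in front of the work surface, level with it; the furniture and walls round the work are solid. World frame = base frame: x ahead of the robot, y to its left, z up, the work surface at z = 0. Lengths are in m, angles in rad, forces in N, time in s.
With the tool pointing down it reaches from about 0.3 to 0.775 m from the base axis. Payload 14.6 kg.
Tool frame: the origin (TCP) lies at the very end of the fingers, on their centre line; the grasp point (between the pads) lies 19 mm behind it; z points along the fingers, y is the line along which they close (so a half turn about z gives the same grasp; the last joint's range is limited). The gripper opens to 94 mm and grips with 3 to 60 N. Pads are 16 mm wide; open, the fingers measure 119 mm over their backs; the gripper's body (75 mm by 177 mm) begins 78 mm behind the grasp point.
Start: joints at [-1.341, 0.3, 1.521, -0, 1.321, -0.067], TCP at [0.161, -0.526, 0.205] pointing down, gripper open.
Joint ranges: [-3.03, 3.03], [-0.79, 2.21], [0.23, 2.52], [-1.04, 4.18], [0, 3.07], [-2.55, 2.55]. Speed limits (rad/s): [2.22, 2.22, 2.57, 3.14, 3.14, 3.14].

## Interface

Orientations are given as [roll, pitch, yaw] about the fixed x, y, z axes, in that order (R = Rz(yaw) Ry(pitch) Rx(roll)).
In Python, from station import ctrl gives the robot as it stands.
- The arm moves only by the tool move_arm, never from a script. Its argument "targets" is a list of rows, each a list of 6 numbers: the shift along the tool's x, y, z in units of 1000 mm (1.0 is 1000 mm), then the turn, a rotation vector about the tool's x, y, z in units of 30 degrees (1.0 is 30 degrees). In form: [[tx, ty, tz, ax, ay, az], ...]. A call has exactly 5 rows; each row is the pose to reach, as a shift and turn from the pose commanded when the call began, along the tool's axes at that moment; what a row does not reach only later rows make up. A row lasts 1/12 s, in which the tool goes at most 41.7 mm and 7.16 degrees, less where a joint would pass 70% of its speed; a pose out of reach is approached as far as the arm can. A call with a number of a shift or a turn outside -1 to 1 is refused whole. A call with a gripper value outside its range is refused whole. "fingers" is the opening, from -1 (shut) to 1 (fully open), set as the call begins (left out, the last holds). The fingers move at their own pace and stop on an object; "grip_force" is the grip in N (left out, the last holds). Time passes only in rows, so rows that repeat a pose let the fingers close, or fill a call up. It gives the time, the measured TCP pose, the force and the opening at its end, in the units of the state.
- ctrl.get_obs(): the state, without advancing time (a new reading comes with each control period).
- ctrl.camera(name): name is "side" or "top" or "wrist"; returns the picture (384x512x3 uint8, red, green, blue); there is no depth.
- ctrl.camera_info(name): a dict with "fx", "fy", "cx", "cy" (pixels), "rvec" (rotation vector, rad) and "tvec" (3), from world to camera coordinates, as OpenCV has them. Camera axes: x right, y down, z forward; pixel columns grow to the right and rows downward; lengths in m; the calibration is good to about 2 mm. A picture is of the moment at which its call begins: read the wrist's pose just before it. camera_info takes no time and is no camera call; for the wrist camera it gives the pose at the moment of the call.
- ctrl.hand_in(): hands the job in, once; it reports no verdict.
The state is a dict: "time_s": time; "qpos": joint angles; "joint_vel": joint speeds; "tau": joint torques, N m; "ee_pos": TCP position; "eef_rot": TCP orientation; "force": force on the tool from outside, world axes, zero at the start; "moment": the same for the moment, N m; "grip_width": finger opening in m.
Only numpy, scipy, OpenCV 4.12 (cv2) and the standard library are available. Lean on these libraries where they do the work, as an engineer would, in place of code of your own. Each camera call takes 0.05 s, during which the arm holds its last target. There are 200 camera calls.

## Task

Lift the yellow tester pen up and off its hanger and touch its sprung tip to the sloping circuit board inside the yellow ring (not a white one), with the pen square to the board and the tip gently pressed in by about half of its 10 mm travel. Finish while still holding the pen there, steady in the gripper; never press the tip fully home, and leave the tape roll, the tin and the relay where they stand.

Things in the scene. Friction and masses are not known exactly. Their poses are not given: they have to be found in the camera images.
- pen: Yellow tester pen, 100 g, hanging tip down by its collar. Origin on its axis at the underside of the collar; z runs from tip to handle. z = 6 to 78 mm: square yellow handle 20 x 20 mm, faces along x and y (grip here); z = 0 to 6: black collar disc, 36 mm across; below: barrel 14 mm across to z = -58, then a nose to z = -72 and a steel tip 4 mm across, its end at z = -90 when not pressed.
- tip (a joint): Sprung tip of the pen: travel into the pen in m, 0 = fully out, 0.010 = fully home. The spring gives 1 N at 0 and 5 N at 0.010 (400 N/m), so about 3 N half way.
- tip_end (a point): The very end of the pen's steel tip.
- hanger: Fixed aluminium fork on a post, dark base 100 x 90 mm. Origin on the bench straight under the hanging pen. Two prongs along x, top at z = 130 mm, carry the collar; the slot between them is 20 mm wide, open to -x; the prong ends, 24 mm to -x of the pen, turn up 5 mm; the post, 35 to 51 mm to +x, is no higher than the prongs.
- board: Fixed green circuit board 120 x 180 mm on a stand, sloping up 20 degrees away from its low edge (-x). Origin at the centre of its upper face; z is square to the board, out of its face, x runs up the slope, y along the row of rings. Chips and connectors up to 11 mm high stand on the upper half (x > 10 mm).
- spot_yellow: Yellow ring round a small silver pad on the circuit board: the test point to touch. Flat, 22 mm outside, 15 mm inside. Origin at its centre on the board's face, 24 mm down the slope from the board's middle line, in any place of a row of three rings about 50 mm apart. Take the slope from the board: this frame's z is upright.
- spot_white_1: White ring on the board, same size, not to be touched; origin at its centre.
- spot_white_2: Other white ring on the board, same size, not to be touched; origin at its centre.
- stand: Fixed stand that carries the board: aluminium plate 136 x 196 mm under the board, on dark feet, at most 100 mm high. Origin on the bench under the board's centre.
- tape_black: Bystander: roll of black tape, 62 mm across, 18 mm high, lying on the bench. Origin at the centre of its underside.
- fuse_tin: Bystander: small red and white tin, 46 x 76 x 22 mm, on the bench. Origin at the centre of its underside.
- relay: Bystander: plug-in relay in a clear cover, 22 x 28 x 36 mm, on the bench. Origin at the centre of its underside.
Things that resemble listed ones, but are neither listed nor needed, are in the scene too. What is meant by the pen is not turquoise, and is the larger of those in its own colour.

How it is judged:
By the outcome, as a careful person would: the job done as asked, in the order asked, and still so for the second after the job is handed in, while the arm keeps its last pose, push and grip.
It also fails if it takes over 42 s, if anything falls off the work surface, if the arm or the gripper's body presses on something with over 40 N, if the wrist force passes 120 N, or if a joint passes its speed limit or range.

## Working session

There is one attempt and no reset: what is moved stays moved. The work goes in short steps, Python scripts to look and compute and a tool call to move; the robot and the scene stay as the last step left them, time stands still between calls to the robot, and variables do not carry over. Pictures are saved under pics/ and viewed, on a budget of 10 in all, crops included, one or two more only if the job needs it, and the job is handed in when it is done.

Besides the shell and the picture viewer there is one more tool, called after "Emit:" as name([rows], argument=value, ...), one row to a line, values as JSON. move_arm: Moves the arm, as the interface text tells. Shifts and turns lie within -1 to 1; 1 stands for 1000 mm of shift or 30 degrees of turn. Its arguments: {"type":"object","properties":{"targets":{"type":"array"},"fingers":{"type":"number"},"grip_force":{"type":"number"}},"required":["targets"]}

```bash
mkdir -p pics; ls; cat > h.py <<'E'
import numpy as np, cv2
from scipy.spatial.transform import Rotation as Ro
from station import ctrl
def cam(n):
    i=ctrl.camera_info(n); K=np.array([[i['fx'],0,i['cx']],[0,i['fy'],i['cy']],[0,0,1]])
    return K,Ro.from_rotvec(np.ravel(i['rvec'])).as_matrix(),np.ravel(i['tvec'])
def ray(c,u,v):
    K,R,t=c; d=R.T@np.linalg.inv(K)@np.array([u,v,1.]); return -R.T@t,d/np.linalg.norm(d)
def onz(c,u,v,z):
    o,d=ray(c,u,v); return o+d*(z-o[2])/d[2]
def two(c1,p1,c2,p2):
    o1,d1=ray(c1,*p1);o2,d2=ray(c2,*p2)
    s=np.linalg.lstsq(np.stack([d1,-d2],1),o2-o1,rcond=None)[0]
    a=o1+s[0]*d1;b=o2+s[1]*d2; return (a+b)/2,np.linalg.norm(a-b)
def proj(c,p):
    K,R,t=c; q=K@(R@np.array(p)+t); return q[:2]/q[2]
def shot(n,f=None):
    im=ctrl.camera(n)[:,:,::-1].copy(); f and cv2.imwrite('pics/'+f,im); return im
E
python3 - <<'E'
from h import *
print(ctrl.get_obs())
for n in('side','top'): 
    shot(n,n+'0.png'); c=cam(n); print(n,c[0][0,0],-c[1].T@c[2],c[1][2])
a=cv2.imread('pics/side0.png');b=cv2.imread('pics/top0.png')
E
```

```text
pics
{'time_s': 0.0, 'qpos': array([-1.34059051e+00,  3.00479926e-01,  1.52155644e+00,  2.07910724e-05,
        1.32068913e+00, -6.66290744e-02]), 'joint_vel': array([ 0.000275  , -0.00162745, -0.00096446,  0.00127814,  0.00050719,
        0.00089614]), 'tau': array([-7.77921869e-04, -5.31808770e+01, -3.52731442e+01,  7.08282413e-02,
        2.46154441e-02, -1.17549002e-04]), 'ee_pos': array([ 0.16080228, -0.52570721,  0.20489191]), 'eef_rot': array([-3.14046367e+00, -9.55178015e-05,  2.96829682e-01]), 'force': array([-0.39255274,  0.57294466, -0.38274632]), 'moment': array([ 0.01552408, -0.03231997,  0.00154857]), 'grip_width': 0.09387648646263831}
side 376.3278820163174 [ 0.42286927 -0.64482441  0.54883063] [ 0.1272706   0.82348017 -0.55288571]
top 492.38677871017705 [0.39674338 0.04601664 1.33554687] [ 0.10012949  0.01333642 -0.99488503]
```

View pics/side0.png

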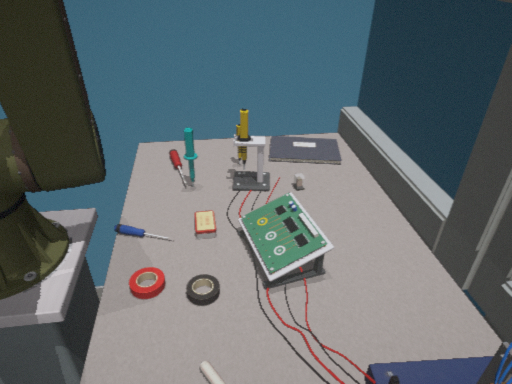

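View pics/top0.png

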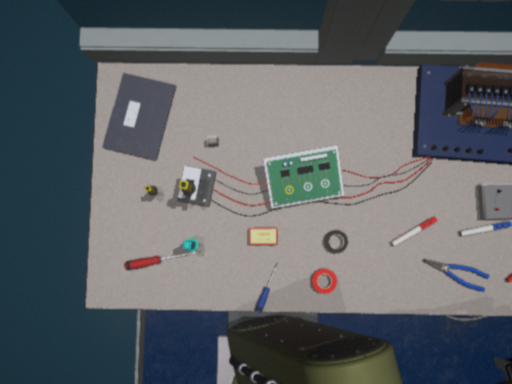

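The side view shows a yellow pen on the fork at about (244,122), with a second yellow object behind it near (241,150). The top view has them at (186,186) on the hanger and (151,189) off it. A turquoise pen is at (190,244). The yellow ring is at top (289,190), side (262,222), and the white rings are at top (308,187) and (325,184). The choice is the larger yellow one, on the hanger at (186,186); I'll check it in a close crop.

```bash
python3 - <<'E'
from h import *
a=cv2.imread('pics/side0.png')[90:200,200:300];b=cv2.imread('pics/top0.png')[140:220,135:355]
a=cv2.resize(a,None,fx=3,fy=3,interpolation=2);b2=cv2.resize(b,None,fx=3.6,fy=3.6,interpolation=2)
W=np.zeros((a.shape[0]+b2.shape[0]-80,800,3),np.uint8)[:600]
W=np.zeros((600,800,3),np.uint8); W[:288,:792]=b2[:288]; W[288:288+312,:300]=a[:312]
cv2.imwrite('pics/crop.png',W)
ct=cam('top');cs=cam('side')
T=cv2.imread('pics/top0.png');S=cv2.imread('pics/side0.png')
for n,I in(('top',T),('side',S)):
    hsv=cv2.cvtColor(I,cv2.COLOR_BGR2HSV); m=cv2.inRange(hsv,(20,150,80),(33,255,255))
    k,l,st,ce=cv2.connectedComponentsWithStats(m)
    print(n,[(s.tolist(),c.round(1).tolist()) for s,c in zip(st[1:],ce[1:]) if s[4]>4])
    if n=='top':
        g=cv2.inRange(hsv,(50,80,40),(85,255,255));g[:,:250]=0
        c=max(cv2.findContours(g,0,2)[0],key=cv2.contourArea);print('board',cv2.minAreaRect(c),cv2.approxPolyDP(c,6,True).reshape(-1,2).tolist())
print('pen top',onz(ct,186,186,.208),'other',onz(ct,151,189,.15))
print('ringY',two(ct,(289.5,189.7),cs,(262,222)))
E
```

```text
top [([179, 181, 11, 9, 49], [184.5, 185.2]), ([147, 186, 6, 6, 22], [149.7, 189.0])]
board ((304.3183288574219, 177.31930541992188), (42.996578216552734, 68.13948059082031), 80.07376098632812) [[335, 155], [271, 162], [274, 201], [336, 193]]
side [([237, 110, 11, 28, 208], [242.9, 124.8]), ([239, 153, 7, 7, 36], [242.2, 155.3]), ([258, 218, 9, 7, 24], [262.2, 221.2])]
pen top [0.52426996 0.22173392 0.208     ] other [0.52216316 0.31566899 0.15      ]
ringY (array([ 0.53652075, -0.02566017,  0.05654503]), np.float64(0.0011776178657339925))
```

View pics/crop.png

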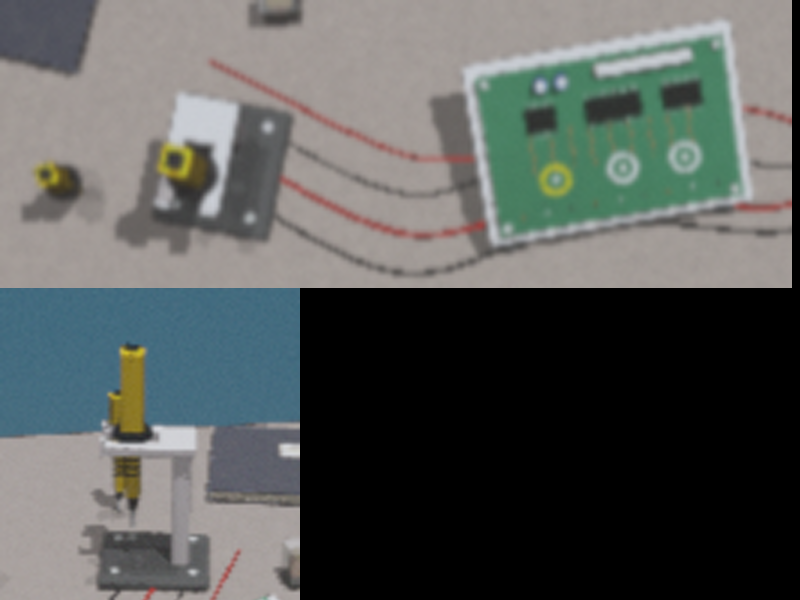

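The crop confirms it: the larger yellow pen sits in the fork, with its handle top at crop (176,158), top px ≈ (184,184). The smaller yellow one stands apart to its left. The yellow ring is the left one of the row. I'll head for a point above the pen.

```bash
cat >> h.py <<'E'
def state():
    o=ctrl.get_obs(); return np.array(o['ee_pos']),Ro.from_euler('xyz',o['eef_rot']),o
def rel(p,R):
    p0,R0,o=state(); d=R0.inv().apply(np.array(p)-p0); r=(R0.inv()*R).as_rotvec(degrees=True)/30
    print('rel',d.round(4),r.round(3),'dist',np.linalg.norm(d).round(3),'deg',(np.linalg.norm(r)*30).round(1),'t',round(o['time_s'],2),'q',np.round(o['qpos'],2),'F',np.round(o['force'],1))
def down(yaw): return Ro.from_euler('xyz',[np.pi,0,np.radians(yaw)])
E
python3 - <<'E'
from h import *
ct=cam('top'); print(onz(ct,183.9,183.9,.208), onz(ct,184.5,185.2,.205))
print(proj(ct,onz(ct,183.9,183.9,.208)+[.0,.0,-.1]))
P=lambda u,v:onz(ct,135+u/3.6,140+v/3.6,.0)
for a,b in(((265,240),(290,110)),): d=P(*b)-P(*a); print('hanger yaw',np.degrees(np.arctan2(d[1],d[0])))
a=onz(ct,135+497/3.6,140+243/3.6,.03);b=onz(ct,135+748/3.6,140+198/3.6,.03);d=a-b;print('board yaw',np.degrees(np.arctan2(-d[0],d[1])),a,b)
rel([.35,-.3,.36],down(79)); rel([.5,.2,.36],down(79))
E
```

```text
[0.52907472 0.2267453  0.208     ] [0.5264185  0.22573857 0.205     ]
[190.119136   188.63809128]
hanger yaw -9.369316441568946
board yaw 11.113153715928268 [0.49057887 0.01607206 0.03      ] [ 0.52688366 -0.16875037  0.03      ]
rel [ 0.2469 -0.1607 -0.1549] [-2.000e-03 -1.000e-03 -2.066e+00] dist 0.333 deg 62.0 t 0.1 q [-1.34  0.3   1.52  0.    1.32 -0.07] F [-0.6  0.5  0.4]
rel [ 0.5366 -0.5949 -0.1544] [-2.000e-03 -1.000e-03 -2.066e+00] dist 0.816 deg 62.0 t 0.1 q [-1.34  0.3   1.52  0.    1.32 -0.07] F [-0.6  0.5  0.4]
```

Emit:
move_arm([
  [0.03, -0.02, -0.02, 0, 0, -0.2],
  [0.06, -0.04, -0.04, 0, 0, -0.4],
  [0.09, -0.06, -0.06, 0, 0, -0.6],
  [0.12, -0.08, -0.08, 0, 0, -0.8],
  [0.15, -0.1, -0.1, 0, 0, -1],
], fingers=1)

```text
time_s: 0.52
ee_pos: [0.2756, -0.3848, 0.3062]
eef_rot: [-3.141, -0.0, 0.825]
force: [0.5, -0.6, -0.2]
grip_width: 0.0943
```

```bash
python3 -c "
from h import *
rel([.5,.2,.36],down(79))"
```

```text
rel [ 0.5819 -0.2319 -0.0537] [-1.000e-03 -0.000e+00 -1.057e+00] dist 0.629 deg 31.7 t 0.52 q [-1.03  0.07  1.57  0.    1.51 -0.28] F [ 0.5 -0.6 -0.2]
```

Emit:
move_arm([
  [0.038, -0.015, -0.006, 0, 0, -0.2],
  [0.076, -0.03, -0.012, 0, 0, -0.4],
  [0.114, -0.045, -0.02, 0, 0, -0.6],
  [0.152, -0.06, -0.03, 0, 0, -0.8],
  [0.19, -0.075, -0.05, 0, 0, -1],
])

```text
time_s: 0.93
ee_pos: [0.3482, -0.1975, 0.3529]
eef_rot: [-3.14, -0.001, 1.349]
force: [0.7, -0.4, 0.2]
grip_width: 0.0937
```

```bash
python3 -c "
from h import *
rel([.5,.2,.36],down(79))"
```

```text
rel [ 0.4211  0.0607 -0.0068] [-0.004 -0.002 -0.057] dist 0.426 deg 1.7 t 0.93 q [-0.61 -0.12  1.64  0.    1.62 -0.39] F [ 0.7 -0.4  0.2]
```

Emit:
move_arm([
  [0.04, 0.006, 0, 0, 0, -0.05],
  [0.08, 0.012, 0, 0, 0, -0.05],
  [0.12, 0.018, 0, 0, 0, -0.05],
  [0.16, 0.024, 0, 0, 0, -0.05],
  [0.2, 0.03, 0, 0, 0, -0.05],
])

```text
time_s: 1.35
ee_pos: [0.4227, -0.0096, 0.3536]
eef_rot: [3.141, -0.0, 1.37]
force: [1.3, -1.6, 0.5]
grip_width: 0.094
```

Emit:
move_arm([
  [0.035, 0.006, 0, 0, 0, 0],
  [0.07, 0.012, 0, 0, 0, 0],
  [0.105, 0.018, 0, 0, 0, 0],
  [0.14, 0.024, 0, 0, 0, 0],
  [0.14, 0.024, 0, 0, 0, 0],
])

```text
time_s: 1.77
ee_pos: [0.4747, 0.1249, 0.3524]
eef_rot: [-3.139, -0.0, 1.374]
force: [-0.8, -0.4, -1.3]
grip_width: 0.094
```

```bash
python3 -c "
from h import *
rel([.527,.226,.151],down(79))
c=cam('wrist');shot('wrist','w1.png')
print(-c[1].T@c[2],c[1][2],proj(c,[.527,.226,.208]))"
```

```text
rel [0.1093 0.0319 0.2013] [-0.004 -0.    -0.009] dist 0.231 deg 0.3 t 1.77 q [0.18 0.1  1.43 0.   1.62 0.38] F [-0.8 -0.4 -1.3]
[0.49046367 0.20420035 0.53148905] [-0.05688558 -0.2748078  -0.95981493] [283.61464544  82.80839772]
```

View pics/w1.png

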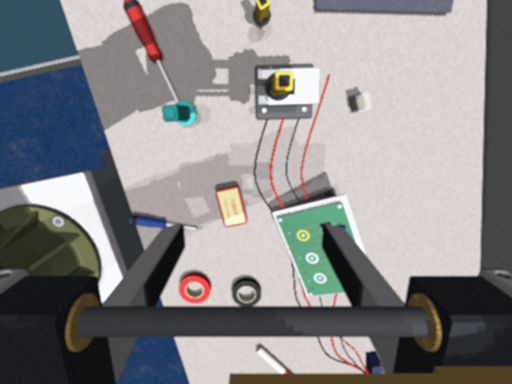

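The wrist view shows the pen's handle top at (284,78) in the fork, aligned with the picture axes. The yellow ring is at (303,236), the white rings at (312,259) and (320,279). I'll measure the pen top, its orientation, the ring and the board here.

```bash
python3 - <<'E'
from h import *
c=cam('wrist');I=cv2.imread('pics/w1.png');hsv=cv2.cvtColor(I,cv2.COLOR_BGR2HSV)
m=cv2.inRange(hsv,(20,140,60),(34,255,255))
k,l,st,ce=cv2.connectedComponentsWithStats(m)
for s,e in zip(st[1:],ce[1:]):
    if s[4]>15: print(s,e.round(1))
ct=cam('top')
ry=[e for s,e in zip(st[1:],ce[1:]) if s[4]>15 and 225<e[1]<245][0]
print('ring',two(c,ry,ct,(289.5,189.7)))
# white rings by hough-ish: bright low sat blobs in board
w=cv2.inRange(hsv,(0,0,170),(180,60,255)); g=cv2.inRange(hsv,(50,80,40),(90,255,255))
q=max(cv2.findContours(cv2.morphologyEx(g,3,np.ones((9,9))),0,2)[0],key=cv2.contourArea)
print(cv2.approxPolyDP(q,6,True).reshape(-1,2).tolist())
k,l,st,ce=cv2.connectedComponentsWithStats(w)
for s,e in zip(st[1:],ce[1:]):
    if s[4]>15 and 295<e[0]<335 and 240<e[1]<300: print('w',s,e.round(1))
K=4;cr=I[55:125,250:325];mm=I[205:300,265:375]
A=cv2.resize(cr,None,fx=5,fy=5,interpolation=2);B=cv2.resize(mm,None,fx=3.8,fy=3.8,interpolation=2)
W=np.zeros((375,800,3),np.uint8);W[:350,:375]=A;W[:361,378:796]=B;cv2.imwrite('pics/c2.png',W)
E
```

```text
[256   0  13  21 188] [261.7  10. ]
[271  72  22  22 295] [280.9  84. ]
[297 230   6  10  18] [299.1 234.6]
[ 89 296   8   8  18] [ 92.8 298.9]
[410 297   8   8  23] [413.9 301.1]
[426 304  10  11  32] [430.8 309.5]
[430 314   9   5  16] [433.8 315.8]
[431 327   8  11  22] [434.1 332.5]
[ 69 329   7  12  24] [ 71.2 335.4]
[ 79 338  11  10  33] [ 83.4 342.4]
[421 338  19  13  78] [431.2 343.3]
ring (array([ 0.53237416, -0.02535631,  0.05652451]), np.float64(0.007090705858448235))
[[340, 203], [281, 217], [314, 294], [344, 290], [320, 224], [333, 222], [352, 237]]
w [305 252  15  12 128] [311.9 257.6]
w [313 273  15  11 121] [319.8 277.9]
```

View pics/c2.png

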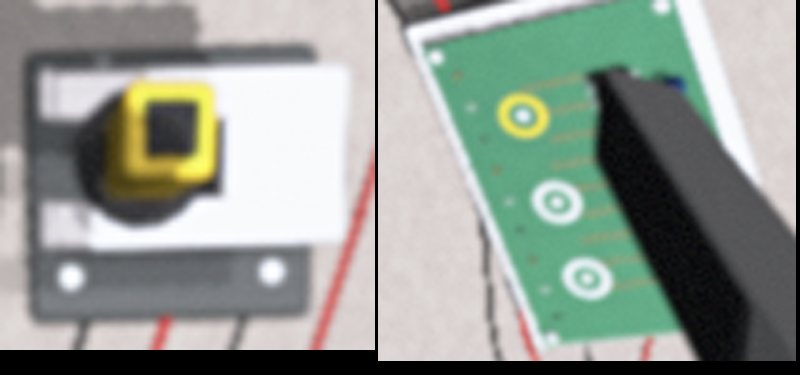

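The crop shows the pen's handle top at about px (284,79), turned some 3° clockwise to the hanger. The ring centre is at px (302.5,235).

```bash
python3 - <<'E'
from h import *
c=cam('wrist');ct=cam('top');cs=cam('side')
print('pen2',two(c,(284,79),ct,(183.5,183.5)),onz(c,284,79,.208),onz(ct,183.5,183.5,.208))
r,e=two(c,(302.5,235.1),ct,(288.8,189.6));print('ring',r,e,two(cs,(262.2,221.2),ct,(288.8,189.6)))
z=.057
R1=onz(c,302.5,235.1,z)
f=lambda u,v:onz(c,265+(u-378)/3.8-.4,205+v/3.8-.4,z)
W2=f(587,278);print(R1,W2,onz(ct,288.8,189.6,z)); d=R1-W2;print('row yaw',np.degrees(np.arctan2(-d[0],d[1])),np.linalg.norm(d))
t1=onz(ct,135+555/3.6-.4,140+180/3.6-.4,z);t2=onz(ct,135+685/3.6-.4,140+156/3.6-.4,z);d=t1-t2;print('row yaw',np.degrees(np.arctan2(-d[0],d[1])),np.linalg.norm(d))
rel([.527,.226,.26],down(77))
E
```

```text
pen2 (array([0.52831497, 0.22710982, 0.21171213]), np.float64(0.002457252644822837)) [0.52750954 0.22741821 0.208     ] [0.52999044 0.2277004  0.208     ]
ring [ 0.53459395 -0.02330096  0.0646981 ] 0.0013568982408924887 (array([ 0.53696034, -0.02382462,  0.05718431]), np.float64(0.0017279612149536708))
[ 0.53463816 -0.02695862  0.057     ] [ 0.55354572 -0.12030417  0.057     ] [ 0.53611517 -0.02374839  0.057     ]
row yaw 11.450595392060004 0.09524120400949593
row yaw 11.420902756338645 0.09592999287057484
rel [0.1116 0.0317 0.0925] [-0.004  0.001  0.057] dist 0.148 deg 1.7 t 1.82 q [0.18 0.09 1.43 0.   1.62 0.38] F [ 0.3 -1.4 -0.3]
```

Emit:
move_arm([
  [0.035, 0.01, 0.02, 0, 0, 0.06],
  [0.07, 0.02, 0.045, 0, 0, 0.06],
  [0.1, 0.029, 0.07, 0, 0, 0.06],
  [0.113, 0.033, 0.092, 0, 0, 0.06],
  [0.113, 0.033, 0.092, 0, 0, 0.06],
])

```text
time_s: 2.23
ee_pos: [0.528, 0.2254, 0.2562]
eef_rot: [-3.135, 0.004, 1.34]
force: [0.2, -0.6, -1.1]
grip_width: 0.0938
```

```bash
python3 -c "
from h import *
rel([.5285,.227,.152],down(77))"
```

```text
rel [0.0021 0.0008 0.1042] [-0.013  0.008 -0.007] dist 0.104 deg 0.5 t 2.23 q [0.34 0.33 1.37 0.   1.45 0.57] F [ 0.2 -0.6 -1.1]
```

Emit:
move_arm([
  [0.002, 0.001, 0.035, 0, 0, 0],
  [0.002, 0.001, 0.07, 0, 0, 0],
  [0.002, 0.001, 0.095, 0, 0, 0],
  [0.002, 0.001, 0.104, 0, 0, 0],
  [0.002, 0.001, 0.104, 0, 0, 0],
])

```text
time_s: 2.65
ee_pos: [0.5298, 0.2252, 0.157]
eef_rot: [-3.14, 0.001, 1.338]
force: [-0.0, -0.5, -0.2]
grip_width: 0.0941
```

```bash
python3 -c "
from h import *
rel([.5285,.227,.152],down(77))
cs=cam('side');a=shot('side')[80:200,180:320];b=shot('wrist');a=cv2.resize(a,None,fx=3,fy=3,interpolation=2)[:384]
W=np.zeros((384,800,3),np.uint8);W[:360,:380]=a[:,:380];W[:,380:]=b[:,46:466];cv2.imwrite('pics/c3.png',W);print(proj(cs,[.5285,.227,.208]),proj(cam('wrist'),[.5285,.227,.208]))"
```

```text
rel [ 0.0014 -0.0017  0.005 ] [-0.004  0.003 -0.012] dist 0.005 deg 0.4 t 2.65 q [ 0.34  0.4   1.5  -0.    1.24  0.57] F [-0.  -0.5 -0.2]
[243.19830616 109.96548132] [248.71457198 272.0612084 ]
```

View pics/c3.png

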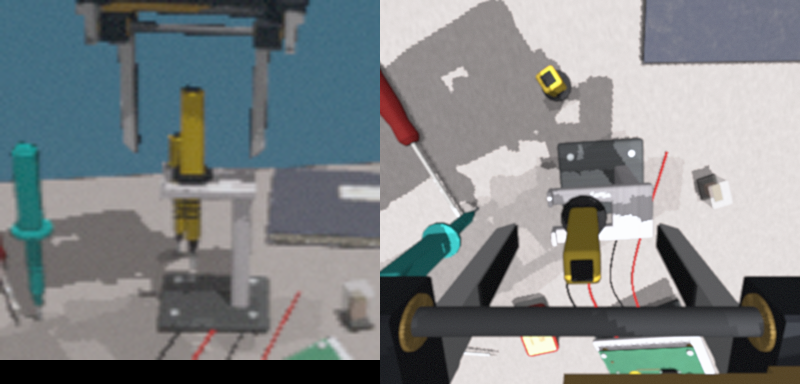

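The picture shows the pen handle between the open fingers, nearly centred, with fingertips just above the collar. I'll close.

Emit:
move_arm([
  [0.001, -0.001, 0.001, 0, 0, 0],
  [0.001, -0.001, 0.001, 0, 0, 0],
  [0.001, -0.001, 0.001, 0, 0, 0],
  [0.001, -0.001, 0.001, 0, 0, 0],
  [0.001, -0.001, 0.001, 0, 0, 0],
], fingers=-1, grip_force=45)

```text
time_s: 3.17
ee_pos: [0.5296, 0.2278, 0.157]
eef_rot: [3.141, -0.0, 1.339]
force: [-0.1, -0.3, -0.7]
grip_width: 0.0639
```

Emit:
move_arm([
  [0, 0, 0, 0, 0, 0],
  [0, 0, 0, 0, 0, 0],
  [0, 0, 0, 0, 0, 0],
  [0, 0, 0, 0, 0, 0],
  [0, 0, 0, 0, 0, 0],
])

```text
time_s: 3.58
ee_pos: [0.5295, 0.2278, 0.1566]
eef_rot: [-3.142, 0.0, 1.339]
force: [-0.2, 0.6, 0.1]
grip_width: 0.0304
```

Emit:
move_arm([
  [0, 0, 0, 0, 0, 0],
  [0, 0, 0, 0, 0, 0],
  [0, 0, 0, 0, 0, 0],
  [0, 0, 0, 0, 0, 0],
  [0, 0, 0, 0, 0, 0],
])

```text
time_s: 4.0
ee_pos: [0.5295, 0.2278, 0.1566]
eef_rot: [-3.141, 0.0, 1.339]
force: [-0.1, 0.3, -0.4]
grip_width: 0.0202
```

Emit:
move_arm([
  [0, 0, 0, 0, 0, 0],
  [0, 0, -0.005, 0, 0, 0],
  [0, 0, -0.015, 0, 0, 0],
  [0, 0, -0.03, 0, 0, 0],
  [0, 0, -0.05, 0, 0, 0],
])

```text
time_s: 4.42
ee_pos: [0.5292, 0.2276, 0.2071]
eef_rot: [-3.14, 0.001, 1.339]
force: [-0.9, -0.3, -1.5]
grip_width: 0.0196
```

Emit:
move_arm([
  [0, 0, -0.02, 0, 0, 0],
  [0, 0, -0.045, 0, 0, 0],
  [0, 0, -0.065, 0, 0, 0],
  [0, 0, -0.075, 0, 0, 0],
  [0, 0, -0.075, 0, 0, 0],
])

```text
time_s: 4.83
ee_pos: [0.5301, 0.228, 0.2844]
eef_rot: [3.138, -0.002, 1.339]
force: [-0.1, 0.5, -1.2]
grip_width: 0.0199
```

```bash
python3 -c "
from h import *
p,R,o=state()
print(p,R.as_matrix().round(3),o['force'],o['grip_width'])
shot('side','s4.png');b=shot('wrist','w4.png');a=cv2.imread('pics/s4.png')[30:200,170:330];a=cv2.resize(a,None,fx=2.25,fy=2.25,interpolation=2)[:384]
W=np.zeros((384,800,3),np.uint8);W[:a.shape[0],:360]=a[:,:360];W[:,380:]=b[:,46:466];cv2.imwrite('pics/c4.png',W)
print('q',o['qpos'].round(2))
for z in(-.076,0.021-.078,.021,.111):print(z,proj(cam('side'),p+R.apply([0,0,z])),proj(cam('wrist'),p+R.apply([0,0,z])))"
```

```text
[0.53006998 0.22797927 0.28436214] [[ 0.23   0.973  0.004]
 [ 0.973 -0.23   0.001]
 [ 0.002  0.004 -1.   ]] [-0.09828371  0.50070677 -1.24701277] 0.01994030209499438
q [ 0.34  0.31  1.32 -0.    1.5   0.57]
-0.076 [243.4853794   44.37426323] [254.59601325 313.25687242]
-0.056999999999999995 [243.54212763  53.24130876] [254.5631697 286.1179751]
0.021 [243.76101814  87.44347123] [254.48769854 223.75553924]
0.111 [243.98855724 122.99699605] [254.44775965 190.75370368]
```

View pics/c4.png

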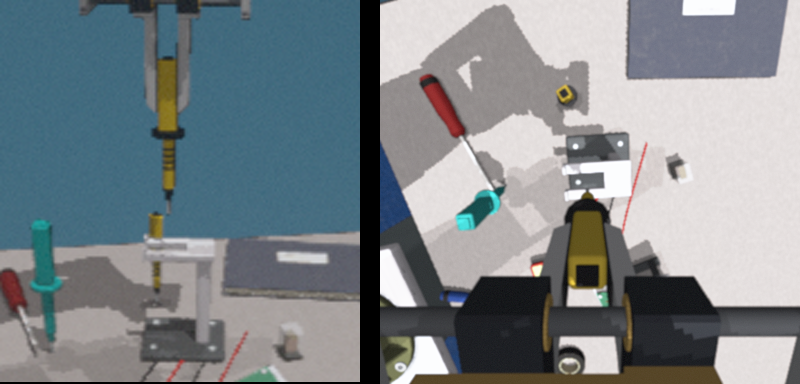

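The pen is held upright and clear of the fork, its tip at side px (244,125). That puts the tip about 116 mm beyond the TCP, in line with the grasp height. Next I'll move over the board and tilt on the way.

```bash
cat >> h.py <<'E'
RING=np.array([.536,-.025,.058]); L=.1166; YB=11.4
RB=Ro.from_euler('z',YB,degrees=True)*Ro.from_euler('y',-20,degrees=True)
xb,yb,n=RB.as_matrix().T
RT=Ro.from_matrix(np.stack([yb,xb,-n],1))
E
python3 -c "
from h import *
print(n,RING+n*(L+.06)); rel(RING+n*(L+.06),RT)"
```

```text
[-0.33527249 -0.06760279  0.93969262] [ 0.47679088 -0.03693865  0.22394972]
rel [-0.2696  0.0097  0.0571] [-0.657  0.144 -0.815] dist 0.276 deg 31.7 t 4.93 q [ 0.34  0.32  1.33 -0.    1.5   0.57] F [ 0.4  0.4 -2.3]
```

Emit:
move_arm([
  [-0.025, 0.001, 0, 0, 0, 0],
  [-0.055, 0.002, 0, -0.1, 0.02, -0.12],
  [-0.09, 0.003, 0, -0.2, 0.045, -0.25],
  [-0.125, 0.004, 0.005, -0.3, 0.065, -0.37],
  [-0.16, 0.005, 0.012, -0.4, 0.088, -0.5],
])

```text
time_s: 5.35
ee_pos: [0.4967, 0.0697, 0.2683]
eef_rot: [2.927, -0.017, 1.607]
force: [1.9, -0.8, -0.6]
grip_width: 0.0196
```

```bash
python3 -c "
from h import *
rel(RING+n*(L+.06),RT)"
```

```text
rel [-0.1066 -0.0323  0.0365] [-0.254  0.056 -0.308] dist 0.117 deg 12.1 t 5.35 q [0.06 0.02 1.72 0.01 1.19 0.02] F [ 1.9 -0.8 -0.6]
```

Emit:
move_arm([
  [-0.025, -0.008, 0.008, -0.06, 0.014, -0.08],
  [-0.05, -0.016, 0.016, -0.12, 0.028, -0.15],
  [-0.075, -0.024, 0.026, -0.18, 0.042, -0.22],
  [-0.098, -0.03, 0.034, -0.25, 0.056, -0.3],
  [-0.106, -0.032, 0.036, -0.254, 0.056, -0.308],
])

```text
time_s: 5.77
ee_pos: [0.4753, -0.0371, 0.2226]
eef_rot: [2.796, -0.002, 1.767]
force: [-0.3, -0.5, -1.3]
grip_width: 0.0199
```

```bash
python3 -c "
from h import *
rel(RING+n*(L+.022),RT)"
```

```text
rel [-0.0002  0.0019  0.0372] [-0.006 -0.002 -0.006] dist 0.037 deg 0.3 t 5.77 q [-0.24 -0.07  1.93  0.18  0.97 -0.51] F [-0.3 -0.5 -1.3]
```

Emit:
move_arm([
  [0, 0.001, 0.01, 0, 0, 0],
  [0, 0.002, 0.022, 0, 0, 0],
  [0, 0.002, 0.032, 0, 0, 0],
  [0, 0.002, 0.037, 0, 0, 0],
  [0, 0.002, 0.037, 0, 0, 0],
])

```text
time_s: 6.18
ee_pos: [0.4913, -0.0314, 0.1898]
eef_rot: [2.796, -0.003, 1.767]
force: [-0.2, 0.2, -0.9]
grip_width: 0.0198
```

```bash
python3 -c "
from h import *
p,R,o=state();rel(RING+n*(L+.022),RT)
s=shot('side','s5.png');w=shot('wrist','w5.png')
cs=cam('side');cw=cam('wrist')
E=p+R.apply([0,0,L])
for q in(E,E-.04*(-n),p+R.apply([0,0,L-.09]),RING):print(proj(cs,q).round(1),proj(cw,q).round(1))
a=cv2.resize(s[120:270,205:305],None,fx=4,fy=4,interpolation=2)
u,v=proj(cw,E).astype(int);print(u,v)
x0=max(0,u-60);y0=max(0,v-60);b=cv2.resize(w[y0:y0+180,x0:x0+120],None,fx=3.3,fy=3.3,interpolation=2);print(x0,y0)
W=np.zeros((600,800,3),np.uint8);W[:,:400]=a;W[:b.shape[0],404:404+b.shape[1]]=b;cv2.imwrite('pics/c5.png',W)"
```

```text
rel [-0.0026 -0.0028  0.0007] [-0.007 -0.003 -0.006] dist 0.004 deg 0.3 t 6.18 q [-0.21  0.    1.94  0.18  0.89 -0.5 ] F [-0.2  0.2 -0.9]
[258.7 212.7] [252.9 188.8]
[252.7 199. ] [252.7 199.8]
[244.9 180.6] [253.  219.2]
[261.4 221.3] [250.9 186. ]
252 188
192 128
```

View pics/c5.png

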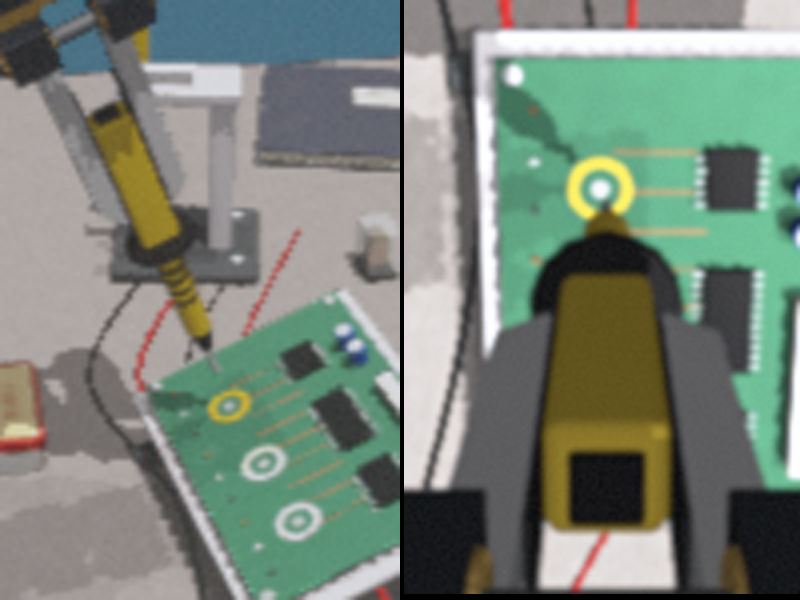

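The side crop shows the tip at px (258.6,212.6), matching the prediction, and the ring at (261.9,220.9). In the wrist crop the ring is about 1.5 mm further along tool x than assumed. The pen looks square to the board. I'll correct the ring, take a force baseline and approach.

```bash
cat >> h.py <<'E'
RING=RING+.0015*yb
def favg(k=12):
    f=[];P=[]
    for _ in range(k): ctrl.camera('side'); p,R,o=state(); f.append(R.inv().apply(o['force'])); P.append(p)
    f=np.array(f); p=np.mean(P,0); print('Ftool',f.mean(0).round(2),'se',(f.std(0)/k**.5).round(2),'gap(n)',round(((p-RING)@n-L)*1000,2),'lat x,y mm',((p-RING)@yb*1000).round(2),((p-RING)@xb*1000).round(2),'w',o['grip_width'])
E
python3 -c "
from h import *
favg(); rel(RING+n*(L+.005),RT)"
```

```text
Ftool [-0.   -0.28  1.15] se [0.11 0.09 0.19] gap(n) 24.58 lat x,y mm 0.29 3.65 w 0.019662970248724192
rel [-0.0003 -0.0035  0.0194] [-0.002 -0.001 -0.007] dist 0.02 deg 0.2 t 6.88 q [-0.22 -0.    1.94  0.18  0.89 -0.5 ] F [ 0.3  0.9 -1.2]
```

Emit:
move_arm([
  [0, -0.0035, 0.004, 0, 0, 0],
  [0, -0.0035, 0.008, 0, 0, 0],
  [0, -0.0035, 0.012, 0, 0, 0],
  [0, -0.0035, 0.016, 0, 0, 0],
  [0, -0.0035, 0.016, 0, 0, 0],
])

```text
time_s: 7.3
ee_pos: [0.4936, -0.0316, 0.1744]
eef_rot: [2.795, -0.002, 1.766]
force: [0.2, 0.3, -1.2]
grip_width: 0.0196
```

```bash
python3 -c "
from h import *
favg(8); rel(RING+n*(L+.0),RT)
s=shot('side','s6.png');w=shot('wrist','w6.png')
a=cv2.resize(s[190:240,230:290],None,fx=6.6,fy=6.6,interpolation=2);b=cv2.resize(w[155:215,222:282],None,fx=6.6,fy=6.6,interpolation=2)
W=np.zeros((400,800,3),np.uint8);W[:a.shape[0],:a.shape[1]]=a;W[:b.shape[0],400:400+b.shape[1]]=b;cv2.imwrite('pics/c6.png',W)
p,R,o=state();E=p+R.apply([0,0,L])
for q in(E,RING): print((proj(cam('side'),q)-[230,190])*6.6,(proj(cam('wrist'),q)-[222,155])*6.6+[400,0])
"
```

```text
Ftool [ 0.26 -0.27  1.14] se [0.17 0.18 0.13] gap(n) 8.34 lat x,y mm 0.27 0.0 w 0.019719595164115925
rel [-0.0002 -0.0001  0.0085] [-0.002 -0.    -0.007] dist 0.008 deg 0.2 t 7.7 q [-0.21  0.02  1.96  0.18  0.85 -0.51] F [-0.3  0.6 -1.3]
[197.47028908 185.69042286] [609.97625782 228.28368505]
[205.89507676 203.95910289] [610.42190939 216.46982948]
```

View pics/c6.png

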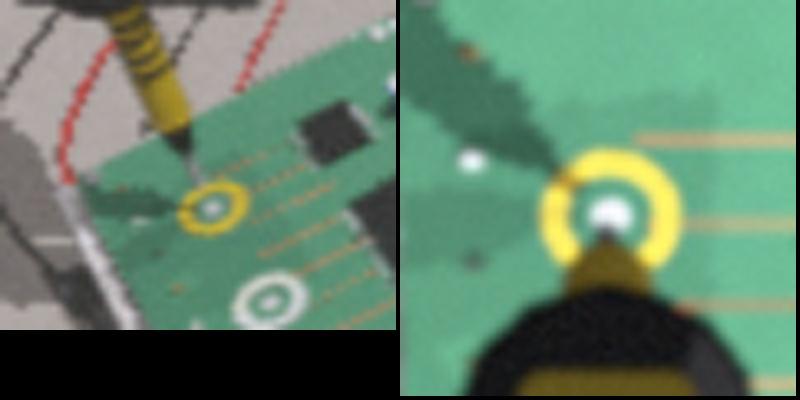

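Side crop: the tip is at (200,182) and the ring centre at (214,208), so the gap is about 8–11 mm. In the wrist crop the ring centre is at (611,213) with the nose pointing into it. I'll add small lateral corrections of about 1 mm and go in.

Emit:
move_arm([
  [0.001, 0.0007, 0.002, 0, 0, 0],
  [0.001, 0.0007, 0.004, 0, 0, 0],
  [0.001, 0.0007, 0.006, 0, 0, 0],
  [0.001, 0.0007, 0.0075, 0, 0, 0],
  [0.001, 0.0007, 0.0075, 0, 0, 0],
])

```text
time_s: 8.22
ee_pos: [0.4966, -0.0301, 0.1682]
eef_rot: [2.794, -0.002, 1.767]
force: [0.1, 0.6, -0.8]
grip_width: 0.0197
```

```bash
python3 -c "
from h import *
favg(8); rel(RING+n*(L+.0),RT)"
```

```text
Ftool [ 0.05 -0.4   0.91] se [0.14 0.13 0.11] gap(n) 0.85 lat x,y mm 1.26 0.67 w 0.01976964455671774
rel [-0.0012 -0.0007  0.0009] [-0.002 -0.001 -0.007] dist 0.002 deg 0.2 t 8.62 q [-0.21  0.04  1.96  0.18  0.83 -0.51] F [-0.4  0.2 -0.8]
```

No contact yet (baseline 1.15, now 0.91). I'll advance 2 mm.

Emit:
move_arm([
  [0, 0, 0.001, 0, 0, 0],
  [0, 0, 0.002, 0, 0, 0],
  [0, 0, 0.002, 0, 0, 0],
  [0, 0, 0.002, 0, 0, 0],
  [0, 0, 0.002, 0, 0, 0],
])

```text
time_s: 9.03
ee_pos: [0.4974, -0.03, 0.1667]
eef_rot: [2.794, -0.002, 1.766]
force: [0.7, -0.3, -1.3]
grip_width: 0.02
```

```bash
python3 -c "
from h import *
favg(12)"
```

```text
Ftool [-0.18 -0.22  0.84] se [0.1  0.17 0.12] gap(n) -1.13 lat x,y mm 1.26 0.67 w 0.01960273697148215
```

Emit:
move_arm([
  [0, 0, 0.0015, 0, 0, 0],
  [0, 0, 0.0015, 0, 0, 0],
  [0, 0, 0.0015, 0, 0, 0],
  [0, 0, 0.0015, 0, 0, 0],
  [0, 0, 0.0015, 0, 0, 0],
])

```text
time_s: 10.05
ee_pos: [0.4979, -0.0299, 0.1654]
eef_rot: [2.793, -0.001, 1.766]
force: [-0.1, -0.9, -0.2]
grip_width: 0.02
```

```bash
python3 -c "
from h import *
favg(12)"
```

```text
Ftool [-0.31  0.03 -0.52] se [0.11 0.15 0.09] gap(n) -2.62 lat x,y mm 1.25 0.71 w 0.019967487262646414
```

Contact: the force changed by about 1.5 N, which means roughly 1.3 mm of travel. I'll press 3 mm more.

Emit:
move_arm([
  [0, 0, 0.001, 0, 0, 0],
  [0, 0, 0.002, 0, 0, 0],
  [0, 0, 0.003, 0, 0, 0],
  [0, 0, 0.003, 0, 0, 0],
  [0, 0, 0.003, 0, 0, 0],
])

```text
time_s: 11.07
ee_pos: [0.4989, -0.0297, 0.1625]
eef_rot: [2.794, -0.002, 1.766]
force: [-0.1, -0.5, 1.3]
grip_width: 0.02
```

```bash
python3 -c "
from h import *
favg(24)"
```

```text
Ftool [-0.14  0.32 -1.54] se [0.12 0.1  0.08] gap(n) -5.62 lat x,y mm 1.26 0.68 w 0.019768742564618073
```

Emit:
move_arm([
  [0, 0, 0.0009, 0, 0, 0],
  [0, 0, 0.0009, 0, 0, 0],
  [0, 0, 0.0009, 0, 0, 0],
  [0, 0, 0.0009, 0, 0, 0],
  [0, 0, 0.0009, 0, 0, 0],
])

```text
time_s: 12.68
ee_pos: [0.4992, -0.0296, 0.1617]
eef_rot: [2.794, -0.002, 1.766]
force: [-0.1, 0.4, 2.2]
grip_width: 0.0198
```

```bash
python3 -c "
from h import *
favg(20); rel(RING+n*(L-.006),RT)
s=shot('side','s7.png');w=shot('wrist','w7.png')
a=cv2.resize(s[170:240,230:290],None,fx=6.6,fy=6.6,interpolation=2);b=cv2.resize(w[155:225,222:282],None,fx=6.6,fy=6.6,interpolation=2)
W=np.zeros((464,800,3),np.uint8);W[:a.shape[0],:a.shape[1]]=a;W[:b.shape[0],400:400+b.shape[1]]=b;cv2.imwrite('pics/c7.png',W)"
```

```text
Ftool [-0.23  0.32 -2.01] se [0.11 0.13 0.14] gap(n) -6.53 lat x,y mm 1.26 0.67 w 0.01980920112443682
rel [-0.0013 -0.0006 -0.0006] [-0.002 -0.001 -0.007] dist 0.002 deg 0.2 t 13.68 q [-0.21  0.05  1.96  0.19  0.81 -0.51] F [-1.5  0.2  2.6]
```

View pics/c7.png

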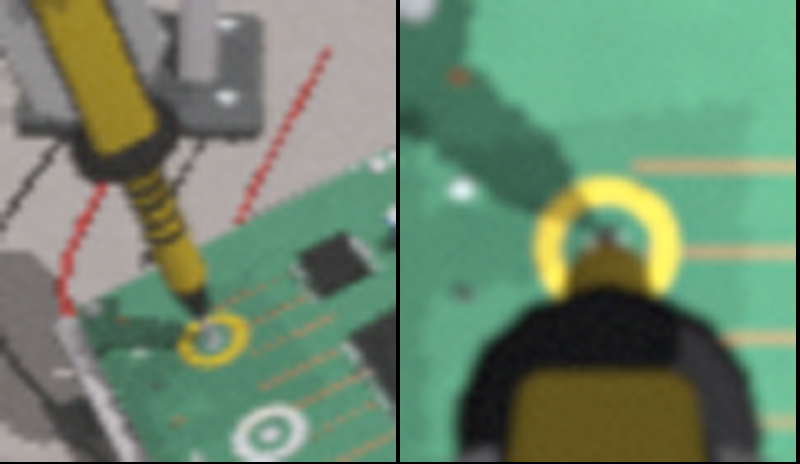

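Both crops show the tip on the silver pad inside the yellow ring (side crop (213,337)). The spring load is about 3.0 N, which is half travel, so I'll hand in.

```bash
python3 -c "
from h import *
print(ctrl.hand_in())"
```

```text
the job is handed in; nothing more can be done
None
```

I lifted the larger yellow pen off its hanger and pressed its tip into the yellow ring. I handed in at about 14 s of the 42 s with the gripper still holding the pen there.

Last checks before hand-in:
- **Place:** the side and wrist pictures show the tip on the silver pad inside the yellow ring.
- **Squareness:** the tool was within about 0.2° of the angle I aimed for. That angle takes the 20° slope as given and a board yaw of 11.4° measured from the pictures.
- **Press:** the spring load was about 3.0 N (±0.2), so the tip is pressed in by about 5 mm. Adding up the steps after first contact gives 5.0–5.2 mm.
- **Grip:** the finger opening stayed steady at 19.8 mm, with a 45 N grip.

One reading disagreed: contact came 1–2.5 mm deeper than the camera position predicted, so I set the depth from the force. I sent the arm nowhere near the tape roll, tin or relay, but took no final picture of them.

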